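# Charge the finisher and key in its start sequence

## Robot

A 6-joint arm with a two-finger parallel gripper is mounted at the origin on the work surface. World frame = base frame: x ahead of the robot, y to its left, z up, the work surface at z = 0. Lengths are in m, angles in degrees, forces in N, time in s.
With the tool pointing down it reaches from about 0.375 to 0.9 m from the base axis. Payload 3.1 kg.
Tool frame: the origin (TCP) lies at the very end of the fingers, on their centre line; the grasp point (between the pads) lies 19 mm behind it (grasp_offset is the distance from the TCP to the grasp point, in m); z points along the fingers, y is the direction in which the jaws open and shut (so a half turn about z gives the same grasp; the last joint's range is limited). The gripper opens to 87 mm and grips with 3 to 60 N. Pads are 19 mm wide; open, the fingers measure 117 mm over their backs; the gripper's body (75 mm by 190 mm) begins 51 mm behind the grasp point.
Start: joints at [53.085, 30.224, 82.088, -0, 67.689, -10.227], TCP at [0.281, 0.558, 0.223] pointing down, gripper open.
Joint ranges: [-176.69, 176.69], [-43.24, 126.21], [12.49, 139.97], [-82, 262], [0, 151.66], [-163.58, 163.58]. Speed limits (degrees/s): [159.86, 159.86, 180, 180, 180, 180].

## Interface

Orientations are given as a 3x3 rotation matrix whose columns are the frame's x, y, z axes.
In Python, from rig import * gives the robot as it stands. The module is installed in compiled form; this text tells all that it offers.
- The arm moves only by the tool play_rows, never from a script. Its argument "plan" is a list that holds one entry, the list of rows, each a list of 7 numbers: the shift along the world's x, y, z each as a share of 5 cm, from -1 to 1, then the turn, a rotation vector about the world's x, y, z each as a share of pi rad, from -1 to 1, then the gripper's target within -1 to 1 (fully open at 1, half-way at 0, shut at -1). A call has 1 to 12 rows; each row shifts and turns the commanded pose from where the row before left it; what a row does not reach is not made up. A row lasts 1/10 s, in which the tool goes at most 50 mm and 8.59 degrees, less where a joint would pass 70% of its speed; a pose out of reach is approached as far as the arm can. A call with a number of a shift or a turn outside -1 to 1 is refused whole. A call with a gripper value outside its range is refused whole. The fingers move at their own pace and stop on an object; the grip force is fixed at half the most. Time passes only in rows, so rows that do not move let the fingers close. It gives the time, the measured TCP pose, the force and the opening at its end, in the units of the state.
- read_state(): the state, without advancing time (a new reading comes with each control period).
- capture(name): name is "scene" or "top"; returns the picture (384x512x3 uint8, red, green, blue); there is no depth.
- camera_params(name): a dict with "intrinsics" (3x3 intrinsics, pixels), "R" (3x3) and "t" (3): a world point X has camera coordinates R X + t. Camera axes: x right, y down, z forward; pixel columns grow to the right and rows downward; lengths in m; the calibration is good to about 2 mm. A picture is of the moment at which its call begins. camera_params takes no time and is no camera call.
- hand_in(): hands the job in, once; it reports no verdict.
The state is a dict: "time_s": time; "joint_positions": joint angles; "qvel": joint speeds; "tau": joint torques, N m; "position": TCP position; "tcp_rot": TCP orientation; "force": force on the tool from outside, world axes, zero at the start; "moment": the same for the moment, N m; "opening": opening from 0.0 (shut) to 1.0 (fully open).
Only numpy, scipy, OpenCV 4.12 (cv2) and the standard library are available. Lean on these libraries where they do the work, as an engineer would, in place of code of your own. Each camera call takes 0.05 s, during which the arm holds its last target. There are 200 camera calls.

## Task

Tip all five ceramic balls out of the scoop through the funnel into the finisher's barrel, then, on the row of four black tilted keys, press the square key, then the wide bar key, then the round key, each fully down on its own and let up again; leave the plus-shaped key alone. The scoop must end standing upright on the bench. Press the keys gently by feel, since their heads are clamped at different unknown heights, and leave the other things on the bench where they are.

Things in the scene. Friction and masses are not known exactly. Their poses are not given: they have to be found in the camera images.
- scoop_grip (a point): Where to grip the 0.2 kg sheet-steel scoop: on its overhead wooden bar, above its centre of mass, 85 mm above its underside. Scoop axes: z up, -x to the open spout, +x to the closed back. The bar runs along x, from 30 mm spout-side to 66 mm back-side of here, 14 mm wide, 22 mm tall, on one back post. The rest of the scoop is under 37 mm tall, 96 mm wide, 125 mm long.
- scoop_spout (a point): Middle of the scoop's 66 mm wide spout lip (axes as scoop_grip): 58 mm to the spout side of scoop_grip, 67 mm below it, 18 mm above the underside. The pan's floor falls 6 degrees towards the back, so the balls stay in while it is level and roll out over the lip once it is tipped spout-down; a 40 degree tip empties it.
- funnel_mouth (a point): Centre of the wide steel funnel's rim on the fixed finisher (grey motor base 140 x 130 x 40 mm, clear barrel on it), 175 mm above the bench. The mouth is 144 mm across inside; it narrows over 50 mm to a 52 mm neck that opens into the barrel.
- barrel_floor (a point): Centre of the inner floor of the finisher's narrow clear barrel (60 mm inside diameter, 85 mm tall), 45 mm above the bench, straight below the funnel. Balls in the barrel have their centres less than 80 mm above it.
- ball0_center (a point): Centre of one of five plain white ceramic polishing balls, 22 mm diameter, 20 g, at the start in the scoop.
- ball1_center (a point): Centre of one of five plain white ceramic polishing balls, 22 mm diameter, 20 g, at the start in the scoop.
- ball2_center (a point): Centre of one of five plain white ceramic polishing balls, 22 mm diameter, 20 g, at the start in the scoop.
- ball3_center (a point): Centre of one of five plain white ceramic polishing balls, 22 mm diameter, 20 g, at the start in the scoop.
- ball4_center (a point): Centre of one of five plain white ceramic polishing balls, 22 mm diameter, 20 g, at the start in the scoop.
- mod_square: Fixed station with a square cap 36 x 36 mm, one of 4 in a row along y, 78 mm apart. Origin: centre of its underside, 10 mm above the bench; z up. Its stem axis starts 45 mm above the origin and runs along (-sin 25 deg, 0, cos 25 deg). The cap's top centre is 25 mm out along it, PLUS 0 to 16 mm: each head is clamped at its own, unreported height; feel for it.
- key_square (a joint): How far the square key is pushed in along its stem (m): 0 up, 0.008 fully down. Black cap on a rigid grey head 60 x 66 mm whose face is 16 mm below the cap's top. Spring: starts to move at 1.5 N, 5.5 N fully down, returns when let go. Counts as pressed from 0.0055. More than 40 N is too rough.
- mod_bar: Fixed station with a wide rectangular cap, 26 mm (x) by 54 mm (y), one of 4 in a row along y, 78 mm apart. Origin: centre of its underside, 10 mm above the bench; z up. Its stem axis starts 45 mm above the origin and runs along (-sin 25 deg, 0, cos 25 deg). The cap's top centre is 25 mm out along it, PLUS 0 to 16 mm: each head is clamped at its own, unreported height; feel for it.
- key_bar (a joint): How far the bar key is pushed in along its stem (m): 0 up, 0.008 fully down. Black cap on a rigid grey head 60 x 66 mm whose face is 16 mm below the cap's top. Spring: starts to move at 1.5 N, 5.5 N fully down, returns when let go. Counts as pressed from 0.0055. More than 40 N is too rough.
- mod_round: Fixed station with a round cap, 42 mm diameter, one of 4 in a row along y, 78 mm apart. Origin: centre of its underside, 10 mm above the bench; z up. Its stem axis starts 45 mm above the origin and runs along (-sin 25 deg, 0, cos 25 deg). The cap's top centre is 25 mm out along it, PLUS 0 to 16 mm: each head is clamped at its own, unreported height; feel for it.
- key_round (a joint): How far the round key is pushed in along its stem (m): 0 up, 0.008 fully down. Black cap on a rigid grey head 60 x 66 mm whose face is 16 mm below the cap's top. Spring: starts to move at 1.5 N, 5.5 N fully down, returns when let go. Counts as pressed from 0.0055. More than 40 N is too rough.
- mod_cross: Fixed station with a plus-shaped cap, two crossed bars 46 x 15 mm, one of 4 in a row along y, 78 mm apart. Origin: centre of its underside, 10 mm above the bench; z up. Its stem axis starts 45 mm above the origin and runs along (-sin 25 deg, 0, cos 25 deg). The cap's top centre is 25 mm out along it, PLUS 0 to 16 mm: each head is clamped at its own, unreported height; feel for it.
- key_cross (a joint): How far the cross key is pushed in along its stem (m): 0 up, 0.008 fully down. Black cap on a rigid grey head 60 x 66 mm whose face is 16 mm below the cap's top. Spring: starts to move at 1.5 N, 5.5 N fully down, returns when let go. Counts as pressed from 0.0055. More than 40 N is too rough.
- mug: White mug, 78 mm wide, 95 mm tall; a bystander to leave alone. Origin on its underside.
- screwdriver: Screwdriver lying, 190 mm; a bystander to leave alone. Origin on its underside.
- wrench: Wrench lying, 160 mm; a bystander to leave alone. Origin on its underside.
- oil_can: Steel can, 52 mm wide, 100 mm tall; a bystander to leave alone. Origin on its underside.
- grit_jar: Amber jar, 64 mm wide, 85 mm tall; a bystander to leave alone. Origin on its underside.
- dop_block: Dark wood block 80 x 50 x 35 mm; a bystander to leave alone. Origin on its underside.
- brush: Brush lying, 170 mm; a bystander to leave alone. Origin on its underside.
Mind the look-alikes: they are no part of the job. Leave any green or red look-alike of the part that bears scoop_grip alone.

How it is judged:
By the outcome, as a careful person would: the job done as asked, in the order asked, and still so for the second after the job is handed in, with the robot touching nothing.
It also fails if it takes over 72 s, if anything falls off the work surface, if the arm or the gripper's body presses on something with over 40 N, if the wrist force passes 120 N, or if a joint passes its speed limit or range.

## Working session

There is one attempt and no reset: what is moved stays moved. The work goes in short steps, Python scripts to look and compute and a tool call to move; the robot and the scene stay as the last step left them, time stands still between calls to the robot, and variables do not carry over. Pictures are saved under pics/ and viewed, about 8 in all and at most 12, crops included, and the job is handed in when it is done.

Besides the shell and the picture viewer there is one more tool, called after "Emit:" by a JSON object that holds its "fn" and its "kwargs", one argument or row to a line. play_rows: Moves the arm, as the interface text tells. Its arguments: {"type":"object","properties":{"plan":{"type":"array"}},"required":["plan"]}

```bash
mkdir -p pics; python3 - <<'E'
from rig import *
import cv2,numpy as np
for n in("scene","top"):
    im=capture(n); cv2.imwrite(f"pics/{n}0.png",cv2.resize(im[:,:,::-1],(800,600),interpolation=cv2.INTER_CUBIC))
    p=camera_params(n); print(n,p["intrinsics"],p["R"],p["t"],-np.array(p["R"]).T@np.array(p["t"]))
s=read_state();print(s)
E
```

```text
scene [[372.85836807   0.         260.40044074]
 [  0.         372.85836807 191.79309719]
 [  0.           0.           1.        ]] [[-0.89231653  0.45094118  0.02057362]
 [ 0.29512241  0.61725828 -0.72931131]
 [-0.34157574 -0.6447048  -0.6838726 ]] [ 0.4587877  -0.01984022  1.28586637] [0.85445989 0.6343645  0.85546016]
top [[348.80424247   0.         263.28283207]
 [  0.         348.80424247 190.11100113]
 [  0.           0.           1.        ]] [[-0.00501156 -0.99996051  0.00733878]
 [-0.99932156  0.00474031 -0.03652317]
 [ 0.03648694 -0.00751684 -0.99930586]] [-0.02318288  0.4613957   1.11949654] [ 0.42011949 -0.01695405  1.13574121]
{'time_s': 0.1, 'joint_positions': array([ 5.30857520e+01,  3.02741141e+01,  8.21494148e+01, -2.35687203e-03,
        6.76902584e+01, -1.02267519e+01]), 'qvel': array([-0.02145745, -0.10319924, -0.13967049,  0.0179753 ,  0.06690486,
       -0.01536963]), 'tau': array([ 3.09988154e-04, -4.40987313e+01, -1.77150643e+01,  6.35073963e-02,
        5.34385024e-02, -4.31701233e-05]), 'position': array([0.28027289, 0.55788514, 0.22166236]), 'tcp_rot': array([[-8.93476271e-01,  4.49108898e-01, -1.16237978e-03],
       [ 4.49110292e-01,  8.93474874e-01, -1.61070429e-03],
       [ 3.15175502e-04, -1.96116278e-03, -9.99998027e-01]]), 'force': array([-0.28091945,  0.12290825,  0.67748169]), 'moment': array([ 0.00452876, -0.0171939 ,  0.01208138]), 'opening': 1.0055837310499525}
```

View pics/scene0.png

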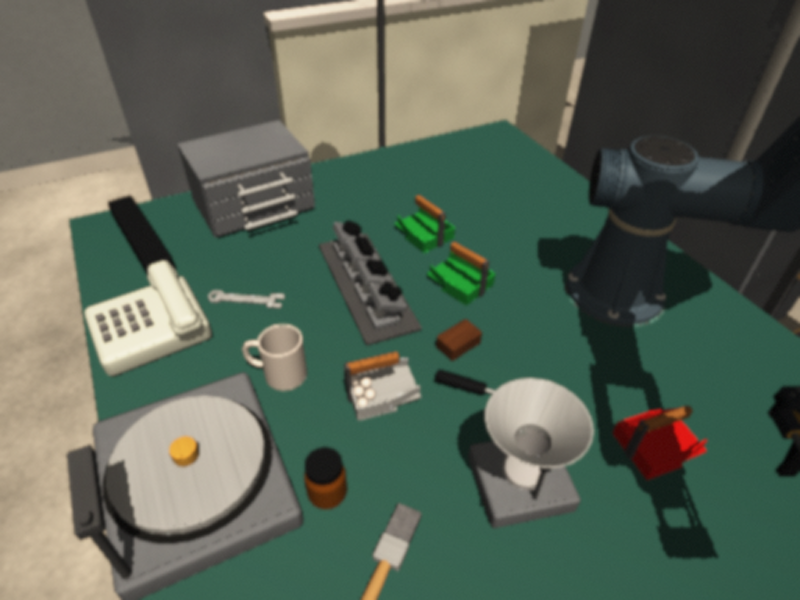

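View pics/top0.png

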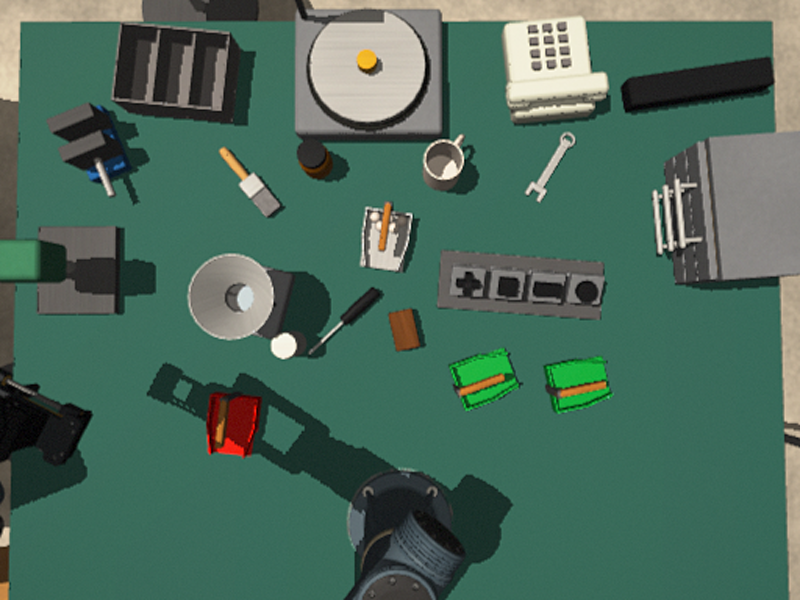

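The scene picture shows the real (steel) scoop at (380,385), the green ones behind the keys and the red one near the funnel. In the top picture the scoop is at (387,237) with its spout towards the robot. The funnel is at (231,297), and the keys at y≈287 run cross, square, bar, round from left to right.

```bash
cat > h.py <<'E'
from rig import *
import cv2,numpy as np
def ray(n,u,v,z):
    p=camera_params(n);K,R,t=[np.array(p[k]) for k in("intrinsics","R","t")]
    d=R.T@np.linalg.solve(K,[u,v,1]);c=-R.T@t
    return c+d*(z-c[2])/d[2]
def pix(n,X):
    p=camera_params(n);q=np.array(p["intrinsics"])@(np.array(p["R"])@X+np.array(p["t"]));return q[:2]/q[2]
def crop(im,x,y,w,h,s):
    o=cv2.resize(im[y:y+h,x:x+w,::-1],None,fx=s,fy=s,interpolation=cv2.INTER_CUBIC)
    for i in range(-(-x//10)*10,x+w,10): cv2.line(o,((i-x)*s,0),((i-x)*s,8),(0,255,255),1); cv2.putText(o,str(i),((i-x)*s+2,16),0,.35,(0,255,255))
    for i in range(-(-y//10)*10,y+h,10): cv2.line(o,(0,(i-y)*s),(8,(i-y)*s),(0,255,255),1); cv2.putText(o,str(i),(2,(i-y)*s+12),0,.35,(0,255,255))
    return o
E
python3 - <<'E'
from h import *
im=capture("top")
a=np.hstack([crop(im,220,122,60,60,5),crop(im,115,158,90,60,5)])
b=crop(im,275,158,120,50,6)
c=np.zeros((600,750,3),np.uint8);c[:300,:750]=a;c[300:,:720]=b
cv2.imwrite("pics/c1.png",c)
E
```

```text
(no output)
```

View pics/c1.png

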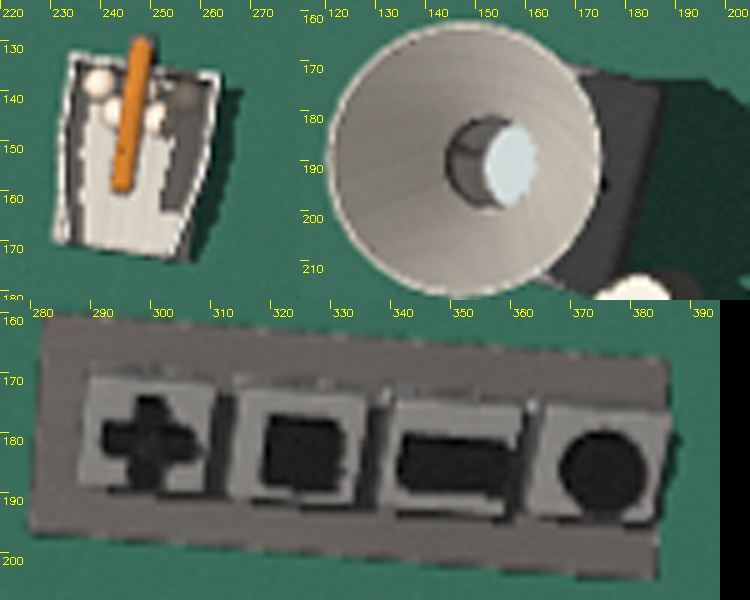

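Crop readings: the bar runs from (248.6,129.6) to (244.2,160.2) and the funnel rim centre is at (148,189.7). The caps are cross (300,181.7), square (325.7,183.5), bar (350.8,185.2) and round (375.5,186.7). The row is turned about 4°, and the heads appear to lean towards the robot.

```bash
python3 - <<'E'
from h import *
np.set_printoptions(precision=4,suppress=True)
a=ray("top",244.2,160.2,.096);b=ray("top",248.6,129.6,.096)
d=(b-a);L=np.linalg.norm(d);print("bar",a,b,L,"yaw",np.degrees(np.arctan2(d[1],d[0])),"grip",a+d/L*.030,b-d/L*.066)
f=ray("top",148,189.7,.175);print("funnel",f,np.linalg.norm(ray("top",120.6,189.7,.175)-ray("top",175.4,189.7,.175)), "scene px*1.5625",pix("scene",f)*1.5625)
C=dict(cross=(300,181.7),sq=(325.7,183.5),bar=(350.8,185.2),rnd=(375.5,186.7))
for k,c in C.items():
    for z in(.078,.092): 
        X=ray("top",*c,z);print(k,z,X,pix("scene",X)*1.5625)
X=ray("top",300,181.7,.085)-ray("top",375.5,186.7,.085);print("pitch",np.linalg.norm(X)/3,"rowyaw",np.degrees(np.arctan2(-X[0],X[1])))
print("plate",ray("top",333.25,182.7,.01),"scoop px",pix("scene",a+d/L*.03)*1.5625)
im=capture("scene")
cv2.imwrite("pics/s1.png",crop(im,200,130,75,85,7))
E
```

```text
bar [0.5479 0.0319 0.096 ] [0.64   0.0184 0.096 ] 0.09310809548653645 yaw -8.322794229898475 grip [0.5776 0.0275 0.096 ] [0.5747 0.0279 0.096 ]
funnel [0.4578 0.2928 0.175 ] 0.15032512001621504 scene px*1.5625 [538.7882 419.1652]
cross 0.078 [ 0.4838 -0.1366  0.078 ] [390.2738 290.4519]
cross 0.092 [ 0.483  -0.1351  0.092 ] [391.017  285.5449]
sq 0.078 [ 0.478  -0.2148  0.078 ] [376.5057 266.7489]
sq 0.092 [ 0.4772 -0.2122  0.092 ] [377.2741 262.1526]
bar 0.078 [ 0.4724 -0.2912  0.078 ] [364.0812 245.51  ]
bar 0.092 [ 0.4717 -0.2876  0.092 ] [364.8682 241.1846]
rnd 0.078 [ 0.4675 -0.3664  0.078 ] [352.5767 226.2733]
rnd 0.092 [ 0.4669 -0.3618  0.092 ] [353.3778 222.187 ]
pitch 0.07627825338281019 rowyaw -4.054412951105472
plate [ 0.4842 -0.252   0.01  ] scoop px [382.4176 356.2327]
```

View pics/s1.png

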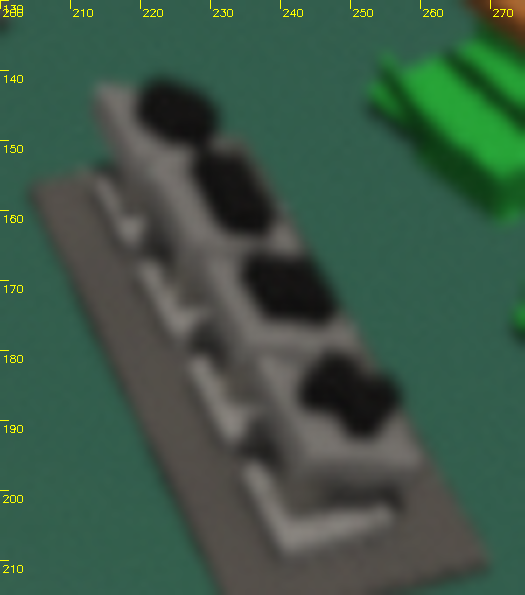

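Triangulation puts all the caps at about z≈0.08, leaning towards the robot. The bar measures 93 mm against 96 stated, and the rim 150 mm outer against 144 inner, so both agree. Moving above the scoop.

Emit:
{"fn": "play_rows", "kwargs": {
  "plan": [
    [[0.48,-0.86,0,0,0,0.009,1],[0.48,-0.86,0,0,0,0.009,1],[0.48,-0.86,0,0,0,0.009,1],[0.48,-0.86,0,0,0,0.009,1],[0.48,-0.86,0,0,0,0.009,1],[0.48,-0.86,0,0,0,0.009,1],[0.48,-0.86,0,0,0,0.009,1],[0.48,-0.86,0,0,0,0.009,1],[0.48,-0.86,0,0,0,0.009,1],[0.48,-0.86,0,0,0,0.009,1],[0.48,-0.86,0,0,0,0.009,1],[0,0,0,0,0,0,1]]
  ]
}}

```text
time_s: 1.4
position: [0.5487, 0.0798, 0.2227]
tcp_rot: [[-0.987, 0.16, 0.004], [0.16, 0.987, -0.002], [-0.005, -0.002, -1.0]]
force: [0.1, -0.5, 0.4]
opening: 1.003
```

```bash
cat > st.py <<'E'
from h import *
np.set_printoptions(precision=4,suppress=True)
s=read_state();R=s["tcp_rot"]
print(s["time_s"],s["position"],"yheading",np.degrees(np.arctan2(-R[0,1],R[1,1])),"z",R[:,2],"F",s["force"],s["opening"],"q",s["joint_positions"])
E
python3 st.py
```

```text
1.4 [0.5487 0.0798 0.2227] yheading -9.22609294294307 z [ 0.0042 -0.0023 -1.    ] F [ 0.1353 -0.4507  0.381 ] 1.0031874687219713 q [ -3.2019  24.6908  92.4591  -0.1361  62.6012 -83.9137]
```

Emit:
{"fn": "play_rows", "kwargs": {
  "plan": [
    [[0.27,-0.52,0,0,0,0.005,1],[0.27,-0.52,0,0,0,0,1],[0,0,-0.7,0,0,0,1],[0,0,-0.7,0,0,0,1],[0,0,-0.7,0,0,0,1],[0,0,-0.7,0,0,0,1],[0,0,-0.17,0,0,0,1],[0,0,-0.17,0,0,0,1],[0,0,0,0,0,0,1]]
  ]
}}

```text
time_s: 2.3
position: [0.5718, 0.0337, 0.0656]
tcp_rot: [[-0.99, 0.138, -0.0], [0.138, 0.99, 0.0], [0.0, 0.0, -1.0]]
force: [-0.5, 0.7, 0.5]
opening: 0.996
```

```bash
python3 st.py; python3 - <<'E'
from h import *
a=capture("top");b=capture("scene")
cv2.imwrite("pics/g1.png",np.hstack([crop(a,215,110,70,80,5),crop(b,210,200,70,80,5)]))
E
```

```text
2.3 [0.5718 0.0337 0.0656] yheading -7.954942597296602 z [-0.  0. -1.] F [-0.4804  0.6956  0.5247] 0.9960968895442293 q [ -7.8059  39.0062  96.699    0.0034  44.2955 -89.8534]
```

View pics/g1.png

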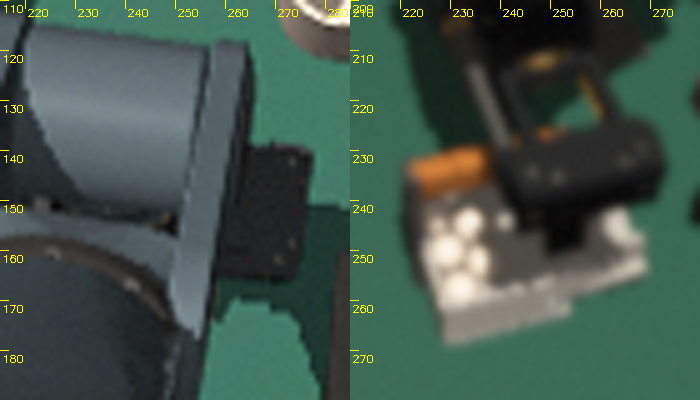

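The scene crop shows the open gripper straddling the bar, with all five balls at the back of the pan at about (230,250). I'll correct by a few mm, then close.

Emit:
{"fn": "play_rows", "kwargs": {
  "plan": [
    [[0.08,-0.12,0,0,0,0,1],[0,0,0,0,0,0,0.2],[0,0,0,0,0,0,-0.4],[0,0,0,0,0,0,-1],[0,0,0,0,0,0,-1],[0,0,0,0,0,0,-1],[0,0,0,0,0,0,-1],[0,0,0,0,0,0,-1],[0,0,0,0,0,0,-1],[0,0,0.1,0,0,0,-1],[0,0,0.1,0,0,0,-1],[0,0,0,0,0,0,-1]]
  ]
}}

```text
time_s: 3.6
position: [0.576, 0.0275, 0.0763]
tcp_rot: [[-0.99, 0.139, 0.001], [0.139, 0.99, -0.0], [-0.001, 0.0, -1.0]]
force: [-0.4, -0.9, 0.4]
opening: 0.158
```

```bash
python3 st.py
```

```text
3.6 [0.576  0.0275 0.0763] yheading -7.967624396984938 z [ 0.0009 -0.     -1.    ] F [-0.4221 -0.8868  0.4354] 0.1584519047951831 q [ -8.3715  38.2016  95.8945   0.0076  45.8523 -90.4092]
```

Emit:
{"fn": "play_rows", "kwargs": {
  "plan": [
    [[0,0,0.2,0,0,0,-1],[0,0,0.4,0,0,0,-1],[0,0,0.5,0,0,0,-1],[0,0,0.5,0,0,0,-1],[0,0,0.5,0,0,0,-1],[0,0,0.5,0,0,0,-1],[0,0,0.5,0,0,0,-1],[0,0,0.5,0,0,0,-1],[0,0,0.4,0,0,0,-1],[0,0,0.2,0,0,0,-1],[0,0,0.1,0,0,0,-1],[0,0,0,0,0,0,-1]]
  ]
}}

```text
time_s: 4.8
position: [0.5753, 0.0275, 0.2905]
tcp_rot: [[-0.99, 0.139, -0.0], [0.139, 0.99, 0.0], [0.0, 0.0, -1.0]]
force: [0.6, -0.1, -2.7]
opening: 0.157
```

```bash
python3 st.py; python3 - <<'E'
from h import *
b=capture("scene")
cv2.imwrite("pics/g2.png",crop(b,180,100,130,120,4))
E
```

```text
4.8 [0.5753 0.0275 0.2905] yheading -7.965447288233932 z [-0.0004  0.0001 -1.    ] F [ 0.6236 -0.1219 -2.7136] 0.157391983800295 q [ -8.3779  22.3072  84.4606  -0.0001  73.2529 -90.4125]
```

View pics/g2.png

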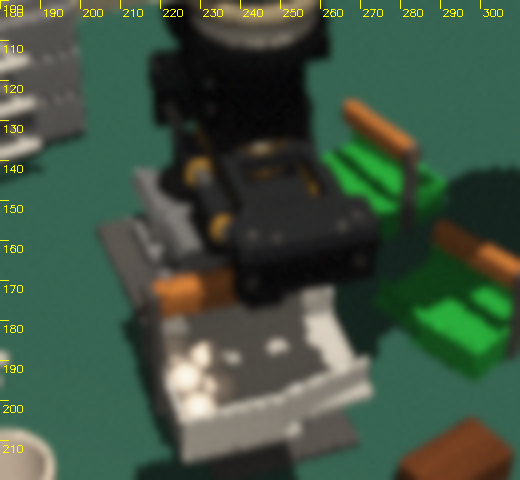

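The scoop is lifted level (Fz −2.7 N) and the balls are still at the back, around (224,192). Carrying it over the funnel while turning it to face the base.

Emit:
{"fn": "play_rows", "kwargs": {
  "plan": [
    [[-0.015,0.1,0,0,0,0.003,-1],[-0.045,0.3,0,0,0,0.008,-1],[-0.075,0.5,0,0,0,0.014,-1],[-0.09,0.6,0,0,0,0.017,-1],[-0.11,0.7,0,0,0,0.0195,-1],[-0.11,0.7,0,0,0,0.0195,-1],[-0.11,0.7,0,0,0,0.0195,-1],[-0.11,0.7,0,0,0,0.0195,-1],[-0.09,0.6,0,0,0,0.017,-1],[-0.075,0.5,0,0,0,0.014,-1],[-0.045,0.3,0,0,0,0.008,-1],[-0.025,0.18,0,0,0,0.005,-1]]
  ]
}}

```text
time_s: 6.05
position: [0.5295, 0.3231, 0.2898]
tcp_rot: [[-0.929, -0.37, -0.001], [-0.37, 0.929, -0.0], [0.001, 0.0, -1.0]]
force: [0.6, -0.5, -3.6]
opening: 0.161
```

```bash
python3 st.py; python3 - <<'E'
from h import *
s=read_state();R=np.array(s["tcp_rot"]);p=np.array(s["position"]);
from scipy.spatial.transform import Rotation as Ro
# scoop axes: y=tool y, z=-tool z
sy=R[:,1];sz=-R[:,2];sx=np.cross(sy,sz)
grip=p+.019*sz; lip=grip-.058*sx-.067*sz
print("lip",lip,"sx",sx)
f=np.array([.4578,.2928,.175]);b=sx*[1,1,0];b/=np.linalg.norm(b);ax=sy*[1,1,0];ax/=np.linalg.norm(ax)
tgt=f+.022*b+[0,0,.035]
q=p-lip
for a in range(0,61,5):
    off=Ro.from_rotvec(-np.radians(a)*ax).apply(q)
    print(a,"abs tcp",tgt+off)
print("axis per 5deg",-ax*5/180)
E
```

```text
6.05 [0.5295 0.3231 0.2898] yheading 21.737047267894837 z [-0.0014 -0.0004 -1.    ] F [ 0.5727 -0.4858 -3.5916] 0.16090084606042854 q [ 21.0814  26.1398  78.0697   0.0081  75.8758 -90.6577]
lip [0.47557137 0.30163266 0.24192615] sx [ 0.92889219  0.37034726 -0.00148677]
0 abs tcp [0.53218042 0.32244736 0.25791371]
5 abs tcp [0.52809614 0.32081896 0.26279263]
10 abs tcp [0.52363241 0.31903929 0.26726977]
15 abs tcp [0.51882321 0.31712187 0.27131105]
20 abs tcp [0.51370512 0.3150813  0.27488572]
25 abs tcp [0.50831712 0.31293312 0.27796656]
30 abs tcp [0.5027002  0.31069366 0.28053014]
35 abs tcp [0.49689711 0.30837999 0.28255695]
40 abs tcp [0.49095201 0.30600969 0.28403155]
45 abs tcp [0.48491016 0.30360082 0.28494272]
50 abs tcp [0.47881753 0.3011717  0.28528354]
55 abs tcp [0.47272049 0.29874083 0.2850514 ]
60 abs tcp [0.46666545 0.2963267  0.28424808]
axis per 5deg [ 0.01028743 -0.02580259 -0.        ]
```

Emit:
{"fn": "play_rows", "kwargs": {
  "plan": [
    [[0.03,-0.005,-0.25,0,0,0,-1],[0.025,-0.005,-0.3,0,0,0,-1],[0,0,-0.09,0,0,0,-1],[-0.082,-0.033,0.098,0.0103,-0.0258,0,-1],[-0.036,-0.0145,0.036,0.0041,-0.0103,0,-1],[-0.036,-0.0145,0.035,0.0041,-0.0103,0,-1],[-0.037,-0.015,0.034,0.0041,-0.0103,0,-1],[-0.038,-0.015,0.033,0.0041,-0.0103,0,-1],[-0.039,-0.0155,0.032,0.0041,-0.0103,0,-1],[-0.04,-0.016,0.03,0.0041,-0.0103,0,-1],[-0.041,-0.016,0.029,0.0041,-0.0103,0,-1],[-0.041,-0.016,0.028,0.0041,-0.0103,0,-1]]
  ]
}}

```text
time_s: 7.25
position: [0.5138, 0.3117, 0.2761]
tcp_rot: [[-0.869, -0.366, 0.333], [-0.341, 0.931, 0.131], [-0.358, 0.001, -0.934]]
force: [-0.2, -0.1, -2.7]
opening: 0.163
```

```bash
python3 st.py
```

```text
7.25 [0.5138 0.3117 0.2761] yheading 21.46352446942877 z [ 0.3327  0.1314 -0.9338] F [-0.2335 -0.0883 -2.6631] 0.16325826833347887 q [ 20.387   17.6205  98.1938   0.609   43.2322 -91.4367]
```

Emit:
{"fn": "play_rows", "kwargs": {
  "plan": [
    [[-0.064,-0.026,0.038,0.0062,-0.0155,0,-1],[-0.065,-0.026,0.036,0.0062,-0.0155,0,-1],[-0.067,-0.027,0.031,0.0062,-0.0155,0,-1],[-0.068,-0.027,0.027,0.0062,-0.0155,0,-1],[-0.07,-0.028,0.023,0.0062,-0.0155,0,-1],[-0.071,-0.028,0.019,0.0062,-0.0155,0,-1],[-0.072,-0.029,0.014,0.0062,-0.0155,0,-1],[-0.072,-0.029,0.01,0.0062,-0.0155,0,-1],[-0.073,-0.029,0.006,0.0062,-0.0155,0,-1],[0,0,0,0,0,0,-1],[0,0,0,0,0,0,-1],[0,0,0,0,0,0,-1]]
  ]
}}

```text
time_s: 8.45
position: [0.4837, 0.3058, 0.2929]
tcp_rot: [[-0.63, -0.363, 0.686], [-0.248, 0.932, 0.265], [-0.736, -0.003, -0.677]]
force: [0.9, 0.5, -2.5]
opening: 0.157
```

```bash
python3 st.py; python3 - <<'E'
from h import *
a=capture("top");b=capture("scene")
cv2.imwrite("pics/p1.png",np.hstack([crop(a,90,120,130,120,3),crop(b,280,200,130,120,3)]))
E
```

```text
8.45 [0.4837 0.3058 0.2929] yheading 21.286852652736506 z [ 0.6864  0.2654 -0.6771] F [ 0.8684  0.5041 -2.4582] 0.15719048541878777 q [  21.0961   12.2988  120.2638   30.9709    0.0616 -121.2182]
```

View pics/p1.png

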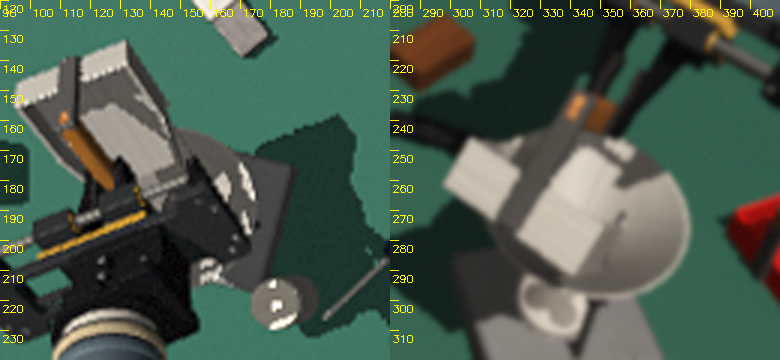

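The pan is empty and balls show in the barrel at (325,288) of the scene crop. J5 is near 0, so I'll tip back now.

Emit:
{"fn": "play_rows", "kwargs": {
  "plan": [
    [[0.1,0.035,0.05,-0.0105,0.0265,0,-1],[0.1,0.035,0,-0.0105,0.0265,0,-1],[0.1,0.035,0,-0.0105,0.0265,0,-1],[0.1,0.035,0,-0.0105,0.0265,0,-1],[0.1,0.035,0,-0.0105,0.0265,0,-1],[0.1,0.035,0,-0.0105,0.0265,0,-1],[0.1,0.035,0,-0.0105,0.0265,0,-1],[0.1,0.035,0,-0.0105,0.0265,0,-1],[0.1,0.035,0,-0.0105,0.0265,0,-1],[0,0,0,0,0,0,-1]]
  ]
}}

```text
time_s: 9.55
position: [0.5271, 0.3285, 0.2934]
tcp_rot: [[-0.927, -0.367, 0.072], [-0.365, 0.93, 0.047], [-0.084, 0.018, -0.996]]
force: [0.6, -0.8, -1.1]
opening: 0.158
```

```bash
python3 st.py; python3 - <<'E'
from h import *
s=read_state();R=np.array(s["tcp_rot"])
from scipy.spatial.transform import Rotation as Ro
v=np.cross(R[:,2],[0,0,-1]);print("level turn share",np.arcsin(np.linalg.norm(v))*v/np.linalg.norm(v)/np.pi)
E
```

```text
9.55 [0.5271 0.3285 0.2934] yheading 21.55692183152879 z [ 0.0721  0.0474 -0.9963] F [ 0.5834 -0.8269 -1.1126] 0.15767411345522667 q [ 21.1165  23.7977  81.6699   1.1131  69.7006 -90.7398]
level turn share [-0.01509327  0.02296375  0.        ]
```

Emit:
{"fn": "play_rows", "kwargs": {
  "plan": [
    [[0,0,0.05,-0.015,0.023,0,-1],[0.04,-0.24,0,0,0,-0.013,-1],[0.09,-0.54,0,0,0,-0.0165,-1],[0.1,-0.64,0,0,0,-0.0165,-1],[0.1,-0.64,0,0,0,-0.0165,-1],[0.1,-0.64,0,0,0,-0.0165,-1],[0.1,-0.64,0,0,0,-0.0165,-1],[0.1,-0.64,0,0,0,-0.0165,-1],[0.1,-0.64,0,0,0,-0.0165,-1],[0.09,-0.64,0,0,0,-0.0165,-1],[0.09,-0.54,0,0,0,-0.0165,-1],[0.05,-0.2,0,0,0,-0.0025,-1]]
  ]
}}

```text
time_s: 10.75
position: [0.5702, 0.0247, 0.2959]
tcp_rot: [[-0.99, 0.143, -0.002], [0.143, 0.99, 0.001], [0.002, 0.0, -1.0]]
force: [-0.3, 0.4, -1.9]
opening: 0.161
```

Emit:
{"fn": "play_rows", "kwargs": {
  "plan": [
    [[0,0,0,0,0,0,-1],[0,0,0,0,0,0,-1]]
  ]
}}

```text
time_s: 10.95
position: [0.57, 0.0286, 0.2958]
tcp_rot: [[-0.99, 0.138, -0.004], [0.138, 0.99, 0.003], [0.005, 0.003, -1.0]]
force: [0.4, 0.1, -2.4]
opening: 0.161
```

```bash
python3 st.py; python3 - <<'E'
from h import *
s=read_state();R=np.array(s["tcp_rot"])
v=np.cross(R[:,2],[0,0,-1]);print("level turn share",v/np.pi)
a=capture("top");b=capture("scene")
cv2.imwrite("pics/p2.png",np.hstack([crop(b,180,120,100,110,4),crop(b,290,215,95,110,4)]))
E
```

```text
10.95 [0.57   0.0286 0.2958] yheading -7.928552508697852 z [-0.0041  0.0033 -1.    ] F [ 0.4337  0.0918 -2.3712] 0.16061529472825245 q [ -8.4256  21.6683  84.6167   0.16    73.9766 -90.5419]
level turn share [-0.00105801 -0.00131217 -0.        ]
```

View pics/p2.png

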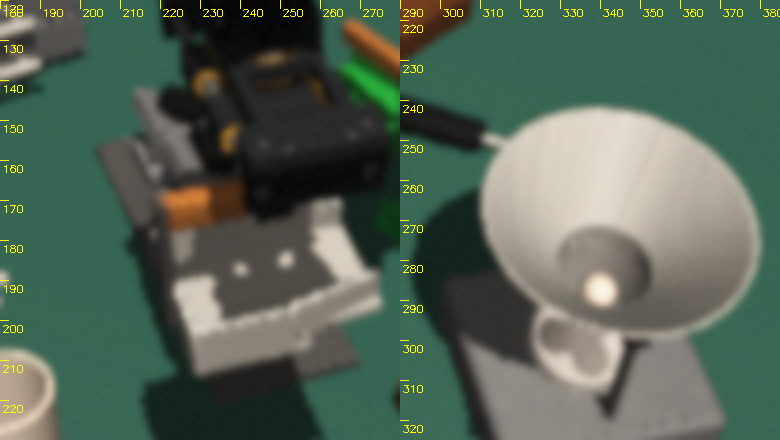

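```bash
python3 - <<'E'
from h import *
for z in(.055,.075,.09,.11,.13,.15):
    X=ray("scene",340.0,287.5,z);print(z,X[:2]-[.4578,.2928],pix("scene",np.array([.4578,.2928,z])))
a=capture("top");cv2.imwrite("pics/p3.png",np.hstack([crop(a,110,150,90,80,7)]))
E
```

```text
0.055 [-0.02479129 -0.01863128] [336.14060276 297.43903771]
0.075 [-0.01426107 -0.00963156] [337.47780677 292.94895328]
0.09 [-0.0063634  -0.00288177] [338.50801381 289.48970803]
0.11 [0.00416682 0.00611795] [339.91961069 284.74982601]
0.13 [0.01469704 0.01511766] [341.37653887 279.85772988]
0.15 [0.02522726 0.02411738] [342.88101758 274.80596781]
```

View pics/p3.png

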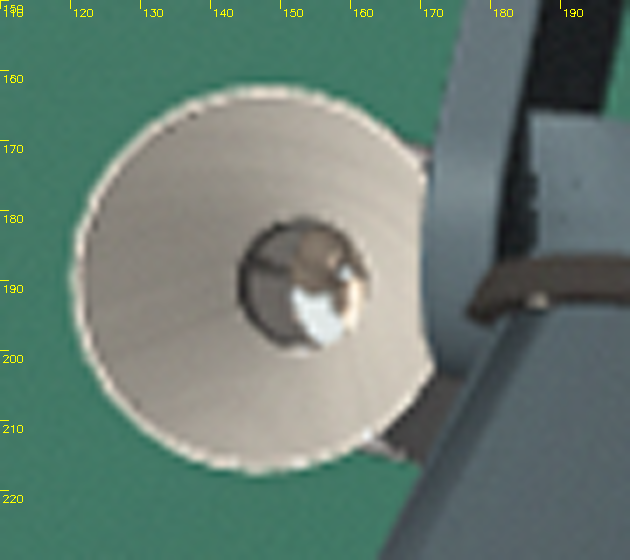

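Emit:
{"fn": "play_rows", "kwargs": {
  "plan": [
    [[0.08,0,0,-0.001,-0.001,0,-1],[0.04,0,-0.6,0,0,0,-1],[0,0,-0.8,0,0,0,-1],[0,0,-0.8,0,0,0,-1],[0,0,-0.8,0,0,0,-1],[0,0,-0.7,0,0,0,-1],[0,0,-0.4,0,0,0,-1],[0,0,-0.2,0,0,0,-1],[0,0,-0.1,0,0,0,-1],[0,0,0,0,0,0,-1]]
  ]
}}

```text
time_s: 12.1
position: [0.5772, 0.0285, 0.0769]
tcp_rot: [[-0.991, 0.137, -0.0], [0.137, 0.991, -0.001], [0.0, -0.001, -1.0]]
force: [-0.6, 0.0, -2.1]
opening: 0.16
```

```bash
python3 st.py
```

```text
12.1 [0.5772 0.0285 0.0769] yheading -7.877773862843265 z [-0.0003 -0.0007 -1.    ] F [-0.5806  0.0005 -2.0708] 0.15975398005829342 q [ -8.2281  38.232   95.6324  -0.0605  46.1489 -90.3084]
```

The top crop shows the neck at (153,188) with white balls below it inside the barrel; none are on the funnel wall. The scoop is 11 mm above its seat, so I'll set it down.

Emit:
{"fn": "play_rows", "kwargs": {
  "plan": [
    [[0,0,-0.1,0,0,0,-1],[0,0,-0.06,0,0,0,-1],[0,0,-0.05,0,0,0,-1],[0,0,-0.02,0,0,0,-1],[0,0,0,0,0,0,-1]]
  ]
}}

```text
time_s: 12.6
position: [0.5803, 0.028, 0.0731]
tcp_rot: [[-0.991, 0.137, 0.009], [0.137, 0.991, -0.002], [-0.009, -0.001, -1.0]]
force: [-10.0, 1.8, 43.4]
opening: 0.154
```

```bash
python3 st.py
```

```text
12.6 [0.5803 0.028  0.0731] yheading -7.867817441087889 z [ 0.0087 -0.0022 -1.    ] F [-10.0494   1.7634  43.3678] 0.1542126515787964 q [ -8.2277  38.6001  95.6789  -0.074   45.2091 -90.3082]
```

Contact came early, so the scoop has slipped or pitched slightly in the grip. I'll relieve the force before releasing.

Emit:
{"fn": "play_rows", "kwargs": {
  "plan": [
    [[0,0,0.05,0,0,0,-1],[0,0,0.03,0,0,0,-1],[0,0,0.0,0,0,0,-1]]
  ]
}}

```text
time_s: 12.9
position: [0.5803, 0.028, 0.0732]
tcp_rot: [[-0.99, 0.137, 0.008], [0.137, 0.991, -0.002], [-0.008, -0.001, -1.0]]
force: [-4.7, 1.2, 18.6]
opening: 0.159
```

```bash
python3 st.py; python3 - <<'E'
from h import *
b=capture("scene");cv2.imwrite("pics/d1.png",crop(b,205,205,80,80,7))
E
```

```text
12.9 [0.5803 0.028  0.0732] yheading -7.892821914892133 z [ 0.0078 -0.0017 -1.    ] F [-4.7244  1.2423 18.6428] 0.1592001742971007 q [ -8.2376  38.6036  95.6416  -0.0464  45.3    -90.3123]
```

View pics/d1.png

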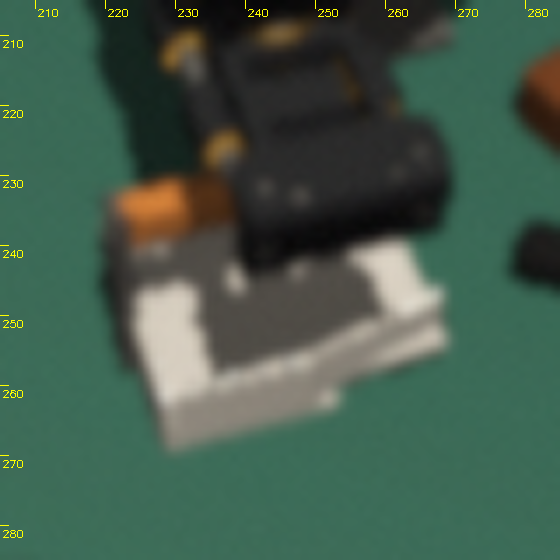

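The scene crop shows the scoop close to level with its spout end slightly raised, and the arm's compliance is about 6 N/mm. I'll ease up 3 mm, then open.

Emit:
{"fn": "play_rows", "kwargs": {
  "plan": [
    [[0,0,0.05,0,0,0,-1],[0,0,0.015,0,0,0,-1],[0,0,0,0,0,0,-1],[0,0,0,0,0,0,-0.5],[0,0,0,0,0,0,0],[0,0,0,0,0,0,0.5],[0,0,0,0,0,0,1],[0,0,0,0,0,0,1],[0,0,0,0,0,0,1],[0,0,0.2,0,0,0,1],[0,0,0.4,0,0,0,1],[0,0,0,0,0,0,1]]
  ]
}}

```text
time_s: 14.15
position: [0.5788, 0.0278, 0.1042]
tcp_rot: [[-0.99, 0.138, 0.004], [0.138, 0.99, -0.001], [-0.004, -0.001, -1.0]]
force: [0.7, -1.0, 0.3]
opening: 0.899
```

Emit:
{"fn": "play_rows", "kwargs": {
  "plan": [
    [[0,0,0.6,0,0,0,1],[0,0,0.8,0,0,0,1],[0,0,0.8,0,0,0,1],[0,0,0.4,0,0,0,0.5],[-0.1,-0.8,0,0,0,0,-0.5],[-0.1,-0.8,0,0,0,0,-1],[-0.1,-0.8,0,0,0,0,-1],[-0.1,-0.8,0,0,0,0,-1],[-0.1,-0.8,0,0,0,0,-1],[0,0,0,0,0,0,-1]]
  ]
}}

```text
time_s: 15.15
position: [0.5516, -0.1772, 0.2315]
tcp_rot: [[-0.99, 0.143, -0.0], [0.143, 0.99, -0.003], [-0.0, -0.003, -1.0]]
force: [-0.8, 0.2, -0.5]
opening: 0.447
```

```bash
python3 st.py; python3 - <<'E'
from h import *
a=capture("top");b=capture("scene")
cv2.imwrite("pics/d2.png",np.hstack([crop(a,215,110,80,120,4),crop(b,220,200,110,120,4)]))
E
```

```text
15.15 [ 0.5516 -0.1772  0.2315] yheading -8.235322416686392 z [-0.0003 -0.0033 -1.    ] F [-0.7989  0.2348 -0.5073] 0.4465130441261623 q [ -28.7587   26.0831   88.2553   -0.1893   65.5884 -110.4453]
```

View pics/d2.png

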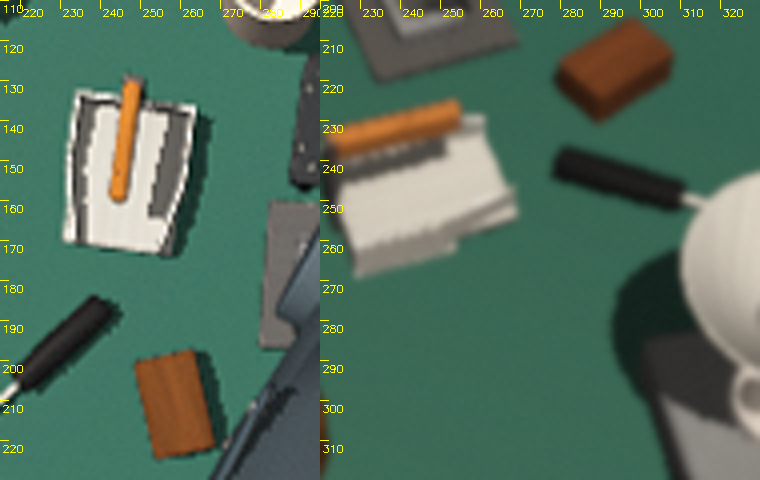

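The scoop stands upright and empty, and no stray balls are visible. Moving to above the square key, tilted 25°.

Emit:
{"fn": "play_rows", "kwargs": {
  "plan": [
    [[-0.36,-0.117,-0.26,0,0,0.0234,-1],[-0.36,-0.117,-0.26,-0.002,-0.0277,0,-1],[-0.36,-0.117,-0.26,-0.002,-0.0277,0,-1],[-0.36,-0.117,-0.26,-0.002,-0.0277,0,-1],[-0.36,-0.117,-0.26,-0.002,-0.0277,0,-1],[-0.36,-0.117,-0.26,-0.002,-0.0277,0,-1],[0,0,0,0,0,0,-1],[0,0,0,0,0,0,-1],[0,0,0,0,0,0,-1]]
  ]
}}

```text
time_s: 16.15
position: [0.4586, -0.2021, 0.1659]
tcp_rot: [[-0.921, 0.066, 0.384], [0.06, 0.998, -0.028], [-0.385, -0.003, -0.923]]
force: [0.6, 0.4, -0.6]
opening: 0.008
```

```bash
cat > key.py <<'E'
from h import *
import sys
from scipy.spatial.transform import Rotation as Ro
np.set_printoptions(precision=4,suppress=True)
X={"sq":(.4775,-.2140,.08),"bar":(.4720,-.2910,.08),"rnd":(.4668,-.3677,.08)}[sys.argv[1]]
s=np.array([-.4215,.0298,.9063]);ps=np.radians(-4.05)
y=np.array([-np.sin(ps),np.cos(ps),0]);z=-s/np.linalg.norm(s);T=np.c_[np.cross(y,z),y,z]
st=read_state();p=np.array(st["position"]);R=np.array(st["tcp_rot"])
e=p-X;a=e@s;F=np.array(st["force"])
print("t",st["time_s"],"height above cap@.08 (mm)",a*1e3,"lateral",(e-a*s)*1e3,"F",F,"along",F@s,"op",st["opening"])
print("lateral fix share",-(e-a*s)/.05,"turn fix share",Ro.from_matrix(T@R.T).as_rotvec()/np.pi)
E
python3 key.py sq; python3 st.py
```

```text
t 16.15 height above cap@.08 (mm) 86.18127326792855 lateral [17.4481  9.2865  7.816 ] F [ 0.5952  0.3507 -0.5571] along -0.7453115650388299 op 0.007682683141720767
lateral fix share [-0.349  -0.1857 -0.1563] turn fix share [-0.0001 -0.013  -0.0014]
16.15 [ 0.4586 -0.2021  0.1659] yheading -3.7926811583233753 z [ 0.3843 -0.0278 -0.9228] F [ 0.5952  0.3507 -0.5571] 0.007682683141720767 q [ -46.0091   21.3146  118.9588   34.8673   26.7347 -161.8625]
```

J6 is near its limit at −162°. I'll make a half turn about the tool axis, which leaves the closed fingertip unchanged, and then approach.

Emit:
{"fn": "play_rows", "kwargs": {
  "plan": [
    [[-0.05,-0.02,0,0.0192,-0.0014,-0.0413,-1],[-0.05,-0.02,0,0.0192,-0.0014,-0.0413,-1],[-0.05,-0.02,0,0.0192,-0.0014,-0.0413,-1],[-0.05,-0.02,0,0.0192,-0.0014,-0.0413,-1],[-0.05,-0.02,-0.05,0.0192,-0.0014,-0.0413,-1],[-0.05,-0.02,-0.05,0.0192,-0.0014,-0.0413,-1],[-0.05,-0.02,-0.05,0.0192,-0.0014,-0.0413,-1],[0,-0.02,0,0.0192,-0.0014,-0.0413,-1],[0,-0.02,0,0.0192,-0.0014,-0.0413,-1],[0,0,0,0.0192,-0.0014,-0.0413,-1],[0,0,0,0.0192,-0.0014,-0.0413,-1]]
  ]
}}

```text
time_s: 17.25
position: [0.4412, -0.2113, 0.1583]
tcp_rot: [[0.057, 0.903, 0.426], [0.998, -0.068, 0.01], [0.038, 0.425, -0.904]]
force: [-0.4, 0.4, 0.5]
opening: 0.006
```

Emit:
{"fn": "play_rows", "kwargs": {
  "plan": [
    [[0,0,0,0.0192,-0.0014,-0.0413,-1],[0,0,0,0.0192,-0.0014,-0.0413,-1],[0,0,0,0.0192,-0.0014,-0.0413,-1],[0,0,0,0.0192,-0.0014,-0.0413,-1],[0,0,0,0.0192,-0.0014,-0.0413,-1],[0,0,0,0.0192,-0.0014,-0.0413,-1],[0,0,0,0.0192,-0.0014,-0.0413,-1],[0,0,0,0.0192,-0.0014,-0.0413,-1],[0,0,0,0.0192,-0.0014,-0.0413,-1],[0,0,0,0.0192,-0.0014,-0.0413,-1],[0,0,0,0.0192,-0.0014,-0.0413,-1],[0,0,0,0,0,0,-1]]
  ]
}}

```text
time_s: 18.45
position: [0.441, -0.211, 0.1583]
tcp_rot: [[0.885, -0.073, 0.46], [-0.064, -0.997, -0.035], [0.461, 0.001, -0.887]]
force: [-0.2, 0.1, 0.1]
opening: 0.007
```

```bash
sed -i 's/^y=np.array(\[-np.sin(ps),np.cos(ps),0\])/y=-np.array([-np.sin(ps),np.cos(ps),0])/' key.py; python3 key.py sq; python3 st.py
```

```text
t 18.45 height above cap@.08 (mm) 86.38594136037848 lateral [-0.0591  0.4634 -0.036 ] F [-0.2217  0.1344  0.0657] along 0.15702516334596367 op 0.006557060741414842
lateral fix share [ 0.0012 -0.0093  0.0007] turn fix share [0.0014 0.0137 0.0009]
18.45 [ 0.441  -0.211   0.1583] yheading 175.7955401786273 z [ 0.4601 -0.0351 -0.8872] F [-0.2217  0.1344  0.0657] 0.006557060741414842 q [-51.5813  22.181  124.2323  55.8467  24.1574  -7.3384]
```

Emit:
{"fn": "play_rows", "kwargs": {
  "plan": [
    [[0,-0.009,0,0.0014,0.0137,0.0009,-1],[0.11,-0.008,-0.236,0,0,0,-1],[0.11,-0.008,-0.236,0,0,0,-1],[0.11,-0.008,-0.236,0,0,0,-1],[0.11,-0.008,-0.236,0,0,0,-1],[0.11,-0.008,-0.236,0,0,0,-1],[0,0,0,0,0,0,-1],[0,0,0,0,0,0,-1]]
  ]
}}

```text
time_s: 19.25
position: [0.4677, -0.2132, 0.0987]
tcp_rot: [[0.905, -0.07, 0.421], [-0.064, -0.998, -0.029], [0.422, -0.001, -0.907]]
force: [-1.0, -1.1, 0.3]
opening: 0.007
```

```bash
python3 key.py sq
```

```text
t 19.25 height above cap@.08 (mm) 21.164827784588635 lateral [-0.926   0.1654 -0.4345] F [-1.0383 -1.1199  0.3114] along 0.6865041725520112 op 0.007159259419410149
lateral fix share [ 0.0185 -0.0033  0.0087] turn fix share [-0.0002 -0.0003 -0.0001]
```

Emit:
{"fn": "play_rows", "kwargs": {
  "plan": [
    [[0.042,-0.003,-0.091,0,0,0,-1],[0.042,-0.003,-0.091,0,0,0,-1],[0,0,0,0,0,0,-1],[0,0,0,0,0,0,-1]]
  ]
}}

```text
time_s: 19.65
position: [0.4713, -0.2137, 0.0898]
tcp_rot: [[0.904, -0.073, 0.421], [-0.066, -0.997, -0.03], [0.422, -0.001, -0.907]]
force: [0.8, -0.3, 0.6]
opening: 0.007
```

Emit:
{"fn": "play_rows", "kwargs": {
  "plan": [
    [[0.021,-0.0015,-0.045,0,0,0,-1],[0.021,-0.0015,-0.045,0,0,0,-1],[0,0,0,0,0,0,-1],[0,0,0,0,0,0,-1]]
  ]
}}

```text
time_s: 20.05
position: [0.4735, -0.214, 0.0852]
tcp_rot: [[0.904, -0.073, 0.421], [-0.067, -0.997, -0.03], [0.422, -0.001, -0.907]]
force: [-0.9, -0.5, 1.9]
opening: 0.0
```

```bash
python3 key.py sq
```

```text
t 20.05 height above cap@.08 (mm) 6.407378986522775 lateral [-1.3465 -0.1423 -0.6211] F [-0.8991 -0.4795  1.9418] along 2.1245223354605383 op 0.00013713057068167752
lateral fix share [0.0269 0.0028 0.0124] turn fix share [-0.0003 -0.0003  0.0008]
```

Emit:
{"fn": "play_rows", "kwargs": {
  "plan": [
    [[0.025,-0.002,-0.054,0,0,0,-1],[0,0,0,0,0,0,-1],[0,0,0,0,0,0,-1]]
  ]
}}

```text
time_s: 20.35
position: [0.4747, -0.214, 0.0824]
tcp_rot: [[0.904, -0.073, 0.421], [-0.067, -0.997, -0.03], [0.422, -0.001, -0.907]]
force: [-0.9, -0.5, 4.2]
opening: 0.006
```

```bash
python3 key.py sq
```

```text
t 20.35 height above cap@.08 (mm) 3.3666984664108277 lateral [-1.3617 -0.1381 -0.6285] F [-0.8608 -0.5258  4.1886] along 4.143312736501483 op 0.0055414991921339685
lateral fix share [0.0272 0.0028 0.0126] turn fix share [-0.0004 -0.0003  0.0009]
```

Emit:
{"fn": "play_rows", "kwargs": {
  "plan": [
    [[0.017,-0.001,-0.036,0,0,0,-1],[0,0,0,0,0,0,-1],[0,0,0,0,0,0,-1]]
  ]
}}

```text
time_s: 20.65
position: [0.4756, -0.2141, 0.0806]
tcp_rot: [[0.904, -0.073, 0.421], [-0.067, -0.997, -0.03], [0.422, -0.001, -0.907]]
force: [-0.3, -0.7, 5.9]
opening: 0.008
```

```bash
python3 key.py sq
```

```text
t 20.65 height above cap@.08 (mm) 1.3863712364840668 lateral [-1.3597 -0.1641 -0.6269] F [-0.3362 -0.6874  5.8968] along 5.465504678994548 op 0.007691738085888846
lateral fix share [0.0272 0.0033 0.0125] turn fix share [-0.0003 -0.0003  0.0009]
```

Emit:
{"fn": "play_rows", "kwargs": {
  "plan": [
    [[0.017,-0.001,-0.036,0,0,0,-1],[0,0,0,0,0,0,-1],[0,0,0,0,0,0,-1]]
  ]
}}

```text
time_s: 20.95
position: [0.4761, -0.2141, 0.0795]
tcp_rot: [[0.904, -0.074, 0.421], [-0.067, -0.997, -0.031], [0.422, -0.0, -0.907]]
force: [-4.8, -0.7, 13.0]
opening: 0.005
```

```bash
python3 key.py sq
```

```text
t 20.95 height above cap@.08 (mm) 0.19054559569900312 lateral [-1.3655 -0.1479 -0.6302] F [-4.7832 -0.6557 12.9868] along 13.766556567545708 op 0.004639040920822324
lateral fix share [0.0273 0.003  0.0126] turn fix share [-0.0001 -0.0002  0.001 ]
```

Square is fully down: a hard stop at about 14 N, well under 40. Releasing and moving over the bar key.

Emit:
{"fn": "play_rows", "kwargs": {
  "plan": [
    [[-0.126,0.009,0.272,0,0,0,-1],[-0.126,0.009,0.272,0,0,0,-1],[0,0,0,0,0,0,-1],[-0.027,-0.38,0,0,0,0,-1],[-0.027,-0.38,0,0,0,0,-1],[-0.027,-0.38,0,0,0,0,-1],[-0.002,-0.4,0.012,0,0,0,-1],[0.1,-0.007,-0.217,0,0,0,-1],[0,0,0,0,0,0,-1],[0,0,0,0,0,0,-1]]
  ]
}}

```text
time_s: 21.95
position: [0.4641, -0.2894, 0.0947]
tcp_rot: [[0.905, -0.073, 0.419], [-0.067, -0.997, -0.027], [0.42, -0.004, -0.908]]
force: [0.4, -0.4, 0.0]
opening: 0.006
```

```bash
python3 key.py bar; python3 st.py
```

```text
t 21.95 height above cap@.08 (mm) 16.72046354145305 lateral [-0.8358  1.1516 -0.4253] F [ 0.3532 -0.3854  0.025 ] along -0.13773178194993338 op 0.00613734631024752
lateral fix share [ 0.0167 -0.023   0.0085] turn fix share [-0.0012 -0.0008  0.0006]
21.95 [ 0.4641 -0.2894  0.0947] yheading 175.84224530651534 z [ 0.4191 -0.0272 -0.9075] F [ 0.3532 -0.3854  0.025 ] 0.00613734631024752 q [-54.577   33.099  116.0777  53.9178  23.7684  -9.1007]
```

Emit:
{"fn": "play_rows", "kwargs": {
  "plan": [
    [[0.046,-0.026,-0.055,0,0,0,-1],[0.034,-0.002,-0.072,0,0,0,-1],[0,0,0,0,0,0,-1],[0,0,0,0,0,0,-1]]
  ]
}}

```text
time_s: 22.35
position: [0.4685, -0.2915, 0.0893]
tcp_rot: [[0.905, -0.073, 0.42], [-0.067, -0.997, -0.029], [0.421, -0.002, -0.907]]
force: [0.0, -0.2, -0.4]
opening: 0.006
```

```bash
python3 key.py bar
```

```text
t 22.35 height above cap@.08 (mm) 9.844421382033413 lateral [ 0.687  -0.8017  0.3466] F [ 0.0212 -0.2239 -0.3837] along -0.3633717793223494 op 0.005920515510610506
lateral fix share [-0.0137  0.016  -0.0069] turn fix share [-0.0005 -0.0005  0.0007]
```

Emit:
{"fn": "play_rows", "kwargs": {
  "plan": [
    [[0.034,-0.002,-0.073,0,0,0,-1],[0,0,0,0,0,0,-1],[0,0,0,0,0,0,-1]]
  ]
}}

```text
time_s: 22.65
position: [0.4703, -0.2919, 0.0859]
tcp_rot: [[0.904, -0.073, 0.421], [-0.067, -0.997, -0.03], [0.422, -0.001, -0.907]]
force: [-0.3, 0.7, 1.5]
opening: 0.009
```

```bash
python3 key.py bar
```

```text
t 22.65 height above cap@.08 (mm) 5.978549258296132 lateral [ 0.857  -1.0837  0.4347] F [-0.2601  0.6607  1.5031] along 1.4915605830140657 op 0.008923902192102807
lateral fix share [-0.0171  0.0217 -0.0087] turn fix share [-0.0004 -0.0003  0.0008]
```

Emit:
{"fn": "play_rows", "kwargs": {
  "plan": [
    [[0.025,-0.002,-0.054,0,0,0,-1],[0,0,0,0,0,0,-1],[0,0,0,0,0,0,-1]]
  ]
}}

```text
time_s: 22.95
position: [0.4716, -0.292, 0.0831]
tcp_rot: [[0.904, -0.073, 0.421], [-0.067, -0.997, -0.03], [0.422, -0.001, -0.907]]
force: [-0.8, 0.3, 3.8]
opening: 0.006
```

Emit:
{"fn": "play_rows", "kwargs": {
  "plan": [
    [[0.017,-0.001,-0.036,0,0,0,-1],[0,0,0,0,0,0,-1],[0,0,0,0,0,0,-1]]
  ]
}}

```text
time_s: 23.25
position: [0.4724, -0.2921, 0.0813]
tcp_rot: [[0.904, -0.073, 0.421], [-0.067, -0.997, -0.03], [0.422, -0.001, -0.907]]
force: [-0.2, 0.9, 5.0]
opening: 0.003
```

```bash
python3 key.py bar
```

```text
t 23.25 height above cap@.08 (mm) 0.9559620780107779 lateral [ 0.8487 -1.1487  0.4325] F [-0.233   0.9019  5.0297] along 4.68355447063623 op 0.0025277939280347736
lateral fix share [-0.017   0.023  -0.0087] turn fix share [-0.0004 -0.0003  0.0008]
```

Emit:
{"fn": "play_rows", "kwargs": {
  "plan": [
    [[0.017,-0.001,-0.036,0,0,0,-1],[0,0,0,0,0,0,-1],[0,0,0,0,0,0,-1]]
  ]
}}

```text
time_s: 23.55
position: [0.4731, -0.2922, 0.0799]
tcp_rot: [[0.904, -0.073, 0.421], [-0.067, -0.997, -0.03], [0.422, -0.001, -0.907]]
force: [-2.8, 0.6, 8.7]
opening: 0.005
```

Emit:
{"fn": "play_rows", "kwargs": {
  "plan": [
    [[0.008,-0.001,-0.018,0,0,0,-1],[0,0,0,0,0,0,-1],[0,0,0,0,0,0,-1]]
  ]
}}

```text
time_s: 23.85
position: [0.4732, -0.2922, 0.0798]
tcp_rot: [[0.904, -0.073, 0.421], [-0.067, -0.997, -0.031], [0.422, -0.0, -0.906]]
force: [-7.0, 1.7, 15.9]
opening: 0.006
```

```bash
python3 key.py bar
```

```text
t 23.85 height above cap@.08 (mm) -0.736614810082555 lateral [ 0.8749 -1.1719  0.4453] F [-6.9794  1.7223 15.8669] along 17.37333992721348 op 0.005743670003151086
lateral fix share [-0.0175  0.0234 -0.0089] turn fix share [-0.0001 -0.0001  0.0009]
```

The bar key is fully down, at a 17 N stop. Releasing and moving to the round key.

Emit:
{"fn": "play_rows", "kwargs": {
  "plan": [
    [[-0.126,0.009,0.272,0,0,0,-1],[-0.126,0.009,0.272,0,0,0,-1],[0,0,0,0,0,0,-1],[-0.03,-0.38,0,0,0,0,-1],[-0.03,-0.38,0,0,0,0,-1],[-0.03,-0.38,0,0,0,0,-1],[-0.03,-0.37,0,0,0,0,-1],[0.1,-0.007,-0.217,0,0,0,-1],[0,0,0,0,0,0,-1],[0,0,0,0,0,0,-1]]
  ]
}}

```text
time_s: 24.85
position: [0.4596, -0.3649, 0.0934]
tcp_rot: [[0.905, -0.072, 0.419], [-0.067, -0.997, -0.026], [0.42, -0.005, -0.908]]
force: [-0.6, 0.8, 0.0]
opening: 0.004
```

```bash
python3 key.py rnd
```

```text
t 24.85 height above cap@.08 (mm) 15.24680626100411 lateral [-0.7418  2.3652 -0.4216] F [-0.5996  0.839   0.0026] along 0.28010866963247144 op 0.004109718089380106
lateral fix share [ 0.0148 -0.0473  0.0084] turn fix share [-0.0016 -0.001   0.0004]
```

Emit:
{"fn": "play_rows", "kwargs": {
  "plan": [
    [[0.034,-0.03,-0.072,0,0,0,-1],[0.017,-0.001,-0.036,0,0,0,-1],[0,0,0,0,0,0,-1],[0,0,0,0,0,0,-1]]
  ]
}}

```text
time_s: 25.25
position: [0.4626, -0.3684, 0.0895]
tcp_rot: [[0.904, -0.073, 0.42], [-0.067, -0.997, -0.029], [0.421, -0.001, -0.907]]
force: [0.2, -0.1, -0.7]
opening: 0.005
```

Emit:
{"fn": "play_rows", "kwargs": {
  "plan": [
    [[0.025,-0.002,-0.054,0,0,0,-1],[0,0,0,0,0,0,-1],[0,0,0,0,0,0,-1]]
  ]
}}

```text
time_s: 25.55
position: [0.4638, -0.3687, 0.0867]
tcp_rot: [[0.904, -0.073, 0.42], [-0.067, -0.997, -0.03], [0.421, -0.001, -0.907]]
force: [-0.4, 0.0, 0.1]
opening: 0.004
```

```bash
python3 key.py rnd
```

```text
t 25.55 height above cap@.08 (mm) 7.334991638808659 lateral [ 0.0426 -1.2674  0.062 ] F [-0.3675  0.0496  0.0985] along 0.24564248219644527 op 0.004034919214801661
lateral fix share [-0.0009  0.0253 -0.0012] turn fix share [-0.0005 -0.0004  0.0008]
```

Emit:
{"fn": "play_rows", "kwargs": {
  "plan": [
    [[0.025,0.01,-0.054,0,0,0,-1],[0,0,0,0,0,0,-1],[0,0,0,0,0,0,-1]]
  ]
}}

```text
time_s: 25.85
position: [0.465, -0.3682, 0.0839]
tcp_rot: [[0.905, -0.073, 0.42], [-0.067, -0.997, -0.029], [0.421, -0.002, -0.907]]
force: [-0.5, -0.1, -0.3]
opening: 0.007
```

Emit:
{"fn": "play_rows", "kwargs": {
  "plan": [
    [[0.025,-0.002,-0.054,0,0,0,-1],[0,0,0,0,0,0,-1],[0,0,0,0,0,0,-1]]
  ]
}}

```text
time_s: 26.15
position: [0.4663, -0.3685, 0.0814]
tcp_rot: [[0.904, -0.073, 0.42], [-0.067, -0.997, -0.03], [0.421, -0.001, -0.907]]
force: [-0.0, 0.0, 2.1]
opening: 0.006
```

```bash
python3 key.py rnd
```

```text
t 26.15 height above cap@.08 (mm) 1.4496323240004871 lateral [ 0.1456 -0.8609  0.0961] F [-0.0267  0.0215  2.1055] along 1.9200545369780027 op 0.005629912174430493
lateral fix share [-0.0029  0.0172 -0.0019] turn fix share [-0.0003 -0.0004  0.0008]
```

Contact at about 2 mm, so roughly 7.5 mm remains.

Emit:
{"fn": "play_rows", "kwargs": {
  "plan": [
    [[0.025,-0.002,-0.054,0,0,0,-1],[0.008,0,-0.018,0,0,0,-1],[0,0,0,0,0,0,-1],[0,0,0,0,0,0,-1]]
  ]
}}

```text
time_s: 26.55
position: [0.468, -0.3687, 0.0779]
tcp_rot: [[0.904, -0.073, 0.42], [-0.067, -0.997, -0.03], [0.422, -0.001, -0.907]]
force: [-1.2, -0.2, 3.1]
opening: 0.008
```

Emit:
{"fn": "play_rows", "kwargs": {
  "plan": [
    [[0.025,-0.002,-0.054,0,0,0,-1],[0,0,0,0,0,0,-1],[0,0,0,0,0,0,-1]]
  ]
}}

```text
time_s: 26.85
position: [0.4692, -0.3688, 0.0752]
tcp_rot: [[0.904, -0.073, 0.42], [-0.067, -0.997, -0.03], [0.422, -0.001, -0.907]]
force: [-1.5, -0.3, 3.9]
opening: 0.005
```

```bash
python3 key.py rnd
```

```text
t 26.85 height above cap@.08 (mm) -5.4409955757035995 lateral [ 0.1461 -0.9007  0.0971] F [-1.5191 -0.2966  3.8897] along 4.1566824361457035 op 0.004960549535716108
lateral fix share [-0.0029  0.018  -0.0019] turn fix share [-0.0003 -0.0003  0.0008]
```

Emit:
{"fn": "play_rows", "kwargs": {
  "plan": [
    [[0.017,-0.001,-0.036,0,0,0,-1],[0,0,0,0,0,0,-1],[0,0,0,0,0,0,-1]]
  ]
}}

```text
time_s: 27.15
position: [0.4697, -0.3688, 0.0743]
tcp_rot: [[0.904, -0.073, 0.421], [-0.067, -0.997, -0.031], [0.422, -0.0, -0.907]]
force: [-5.3, 1.1, 12.3]
opening: 0.004
```

Emit:
{"fn": "play_rows", "kwargs": {
  "plan": [
    [[0.012,-0.001,-0.027,0,0,0,-1],[0,0,0,0,0,0,-1],[0,0,0,0,0,0,-1]]
  ]
}}

```text
time_s: 27.45
position: [0.4698, -0.3688, 0.0741]
tcp_rot: [[0.904, -0.073, 0.421], [-0.066, -0.997, -0.031], [0.423, 0.0, -0.906]]
force: [-11.9, 2.4, 23.0]
opening: 0.005
```

```bash
python3 key.py rnd
```

```text
t 27.45 height above cap@.08 (mm) -6.639080981826422 lateral [ 0.2363 -0.9354  0.1402] F [-11.9352   2.3943  23.0422] along 25.985212036281265 op 0.005131958676997709
lateral fix share [-0.0047  0.0187 -0.0028] turn fix share [ 0.0001 -0.      0.0009]
```

The round key is fully down at its stop (about 26 N, 8 mm or more of travel). Releasing and clearing upwards.

Emit:
{"fn": "play_rows", "kwargs": {
  "plan": [
    [[-0.126,0.009,0.272,0,0,0,-1],[-0.2,0.014,0.43,0,0,0,-1],[-0.2,0.014,0.5,0,0,0,-1],[-0.2,0,0.6,0,0,0,-1],[0,0,0.6,0,0,0,-1],[0,0,0.3,0,0,0,-1],[0,0,0,0,0,0,-1],[0,0,0,0,0,0,-1],[0,0,0,0,0,0,-1]]
  ]
}}

```text
time_s: 28.35
position: [0.4338, -0.3658, 0.2054]
tcp_rot: [[0.905, -0.073, 0.419], [-0.068, -0.997, -0.027], [0.42, -0.004, -0.908]]
force: [0.4, 1.0, -0.4]
opening: 0.007
```

```bash
python3 - <<'E'
from h import *
a=capture("top");b=capture("scene")
t=cv2.resize(a[:,:,::-1],(480,360));
r=np.zeros((600,800,3),np.uint8)
r[:360,:480]=t; c=crop(b,290,220,80,90,4);r[:360,480:800]=c
c=crop(a,125,165,60,48,5);r[360:600,:300]=c
c=crop(b,205,130,100,60,4) if 0 else crop(b,200,130,120,60,4);r[360:600,310:790]=c
cv2.imwrite("pics/f1.png",r)
E
```

```text
(no output)
```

View pics/f1.png

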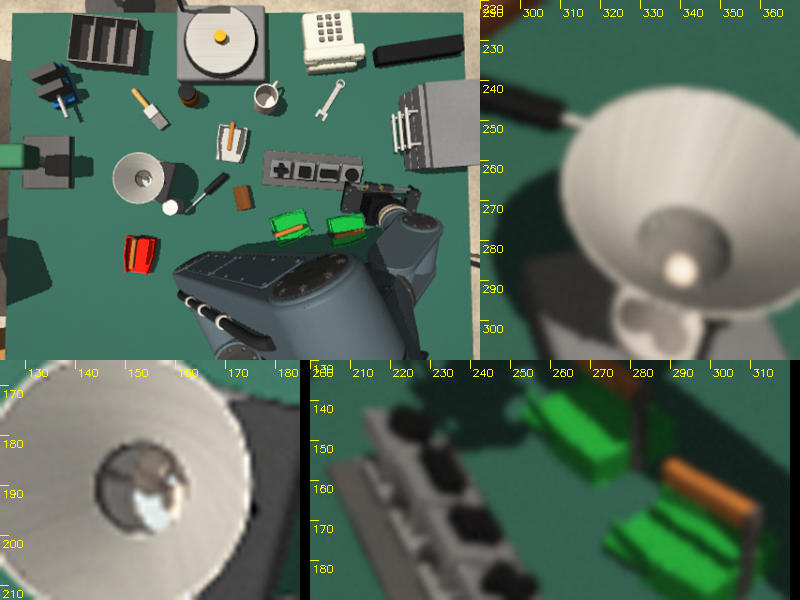

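```bash
python3 -c "
from rig import *
print(hand_in())"
```

```text
the job is handed in; nothing more can be done
None
```

I poured the balls through the funnel and put the scoop back upright near its starting spot. I then pressed the square, bar and round keys in that order. The plus-shaped key was not touched. I handed the job in at about 28.5 s of the 72 s allowed.

**Last checks**
- **Balls:** the scoop pan is empty, and I saw no balls on the bench or the funnel wall. White balls show in the barrel below the neck, but I could not count all five there because some are hidden. That all five are inside is inferred from seeing none elsewhere.
- **Keys:** each key was pressed until the force rose sharply at its stop, and each was let up before I moved on. The peak readings were about 14 N (square), 17 N (bar) and 26 N (round), all under the 40 N limit.
- **Other objects:** the rest of the bench looked unmoved in the last overview, and the arm was clear above the keys.

**What went less well**
- **Scoop set-down:** the scoop had shifted slightly in the grip, so it met the bench about 6 mm early and the wrist read about 43 N for a moment. The wrist limit is 120 N. The 40 N limit on the arm and gripper body should not apply, because the push went through the held scoop, but I could not confirm that. I eased off before letting go, and the scoop settled upright.
- **Joint 6:** it came within 2° of its range limit on the way to the first key, so I turned the tool half a turn before pressing.

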